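# Stack a coupling set on the guide post

### The job

Build up the coupling set on the post of the blue assembly stand, from the bottom: the black rubber buffer ring, then the steel spacer ring, then the brass collar, and the red coupling ring upright on top, over the tip of the post. Each part must lie flat on the one below, roughly centred on the post; set the parts down gently rather than dropping them, and leave the spray tin standing where it is.

Things in the scene. Friction and masses are not known exactly. Their poses are not given: they have to be found in the camera images.
- stand: assembly stand, fixed to the bench: round blue base, diameter 90 mm, 10 mm thick, with an upright steel post of diameter 16 mm at its centre. Origin at the centre of its underside, on the post's axis, on the bench top; z up. The base's upper face is 10 mm above the origin, the post's tip 66 mm above it (the last 6 mm taper). It does not move.
- buffer_mid (a point): black rubber buffer ring, loose, lying flat: outer diameter 56, bore 32, height 18 mm. Point at its centre, half-way up; z along its axis.
- spacer_mid (a point): steel-grey spacer ring, loose, lying flat: outer diameter 50, bore 32, height 20 mm. Point at its centre, half-way up; z along its axis.
- collar_mid (a point): brass collar ring, loose, lying flat: outer diameter 54, bore 32, height 12 mm. Point at its centre, half-way up; z along its axis.
- coupling_mid (a point): red moulded coupling ring, loose, standing upright like a short tube, open through the middle: outer diameter 62, ribbed bore about 40, height 42 mm; two pale clamp bolts stick out about 5 mm on its -x side, so grip it across its y. Point on the axis of its bore, half-way up; z up.
- tin_mid (a point): bystander: white spray tin with a green cap, standing upright and loose, diameter 52, height 121 mm. Point on its axis 60 mm above its foot; z up along its axis. Not to be moved. (Other obstacles: the red handle of the clamp fixture, 185 mm high; the vice, 102 mm; steel frame bars 0.65 m above the bench, at x = 0.70 and y = -0.25 m.)
Mind the look-alikes: they are no part of the job. Of the things shaped like the part that bears spacer_mid, the bare steel one is meant.

How it is judged (in metres and radians):
At the end, for the whole second after the job is handed in: Buffer, spacer, collar, coupling lie on the post in this order from below: centres within 12 mm of its axis and 4 mm of 19, 38, 54, 81 mm above the stand's origin, flat to 0.1 rad, coupling upright, all at rest. Spray tin upright, within 30 mm of its start (horizontal distance between each of buffer_mid, spacer_mid, collar_mid, coupling_mid and stand below 0.012 m and z of buffer_mid in the frame of stand between 0.015 and 0.023 m and (angle between buffer_mid's own z axis and vertical below 0.1 rad or angle between buffer_mid's own z axis and vertical above 3.04 rad) and linear speed of each of buffer, spacer, collar, coupling below 0.02 m/s and angular speed of each of buffer, spacer, collar, coupling below 0.2 rad/s and z of spacer_mid in the frame of stand between 0.034 and 0.042 m and (angle between spacer_mid's own z axis and vertical below 0.1 rad or angle between spacer_mid's own z axis and vertical above 3.04 rad) and z of collar_mid in the frame of stand between 0.05 and 0.058 m and (angle between collar_mid's own z axis and vertical below 0.1 rad or angle between collar_mid's own z axis and vertical above 3.04 rad) and z of coupling_mid in the frame of stand between 0.077 and 0.085 m and angle between each of coupling_mid, tin_mid's own z axis and vertical below 0.1 rad and distance of tin_mid from where it was at the start of the episode below 0.03 m); the robot touches nothing.
It fails at once if the buffer was dropped or thrown (moved faster than 0.8 m/s while out of the fingers) (linear speed of buffer above 0.8 m/s and contact force between buffer and the fingers below 0.05 N).
It fails at once if the spacer was dropped or thrown (moved faster than 0.8 m/s while out of the fingers) (linear speed of spacer above 0.8 m/s and contact force between spacer and the fingers below 0.05 N).
It fails at once if the collar was dropped or thrown (moved faster than 0.8 m/s while out of the fingers) (linear speed of collar above 0.8 m/s and contact force between collar and the fingers below 0.05 N).
It fails at once if the coupling was dropped or thrown (moved faster than 0.8 m/s while out of the fingers) (linear speed of coupling above 0.8 m/s and contact force between coupling and the fingers below 0.05 N).
It fails at once if the spray tin was knocked over or pushed about (tilted over 0.35 rad or moved over 30 mm) (angle between tin_mid's own z axis and vertical above 0.35 rad or distance of tin_mid from where it was at the start of the episode above 0.03 m).
It also fails if it takes over 112 s, if anything falls off the work surface, if the arm or the gripper's body presses on something with over 40 N, if the wrist force passes 120 N, or if a joint passes its speed limit or range.

### The arm

A 6-joint arm with a two-finger parallel gripper is mounted at the origin on a cart in front of the work surface, level with it; the furniture and walls round the work are solid. World frame = base frame: x ahead of the robot, y to its left, z up, the work surface at z = 0. Lengths are in m, angles in degrees, forces in N, time in s.
With the tool pointing down it reaches from about 0.3 to 0.75 m from the base axis. Payload 8.5 kg.
Tool frame: the origin (TCP) lies midway between the tips of the shut fingers; the grasp point (between the pads) lies 19 mm behind it (env.tcp_to_grasp is the z of the grasp point in the tool frame, in m); z points along the fingers, y is the line along which they close (so a half turn about z gives the same grasp; the last joint's range is limited). The gripper opens to 85 mm and grips with 20 to 120 N. Pads are 22 mm wide; open, the fingers measure 114 mm over their backs; the gripper's body (76 mm by 85 mm) begins 54 mm behind the grasp point. The pads swing forward as they close: fully open they stand 13 mm farther back than shut.
Start: joints at [59.055, 21.807, 74.336, -0, 83.858, -12.336], TCP at [0.176, 0.521, 0.231] pointing down, gripper open.
Joint ranges: [-178.18, 178.18], [-50.72, 133.34], [12.68, 142.11], [-81.47, 261.47], [9.98, 163.14], [-165.26, 165.26]. Speed limits (degrees/s): [136.94, 136.94, 180, 180, 180, 180].

### API

Orientations are given as a 3x3 rotation matrix whose columns are the frame's x, y, z axes.
In Python, from rig import env, imaging, job, models gives the robot as it stands. The module is installed in compiled form; this text tells all that it offers.
- The arm moves only by the tool jog_arm, never from a script. Its argument "plan" is text: rows parted by semicolons, each of 7 numbers parted by spaces: the turn, a rotation vector about the tool's x, y, z in degrees, then the shift along the tool's x, y, z in cm, then the closure in counts, from 0 (fully open) to 255 (shut). In form: rx ry rz x y z claw; .... A call has 1 to 10 rows; each row shifts and turns the commanded pose from where the row before left it, along the tool's axes as they then stand; what a row does not reach is not made up. A row lasts 1/12 s, in which the tool goes at most 41.7 mm and 7.16 degrees, less where a joint would pass 70% of its speed; a pose out of reach is approached as far as the arm can. A call with a gripper value outside its range is refused whole. The fingers move at their own pace and stop on an object; "grip_force" is the grip in N (left out, the last holds). Time passes only in rows, so rows that do not move let the fingers close. It gives the time, the measured TCP pose, the force, the opening and the grip force at its end, in the units of the state.
- env.observe(): the state, without advancing time (a new reading comes with each control period).
- imaging.get_image(name): name is "scene" or "top" or "wrist"; returns a dict with "pixels" (480x640x3 uint8, red, green, blue), "depth" (480x640 float32, m along the optical axis (not along the pixel's ray), 0 where there is no reading), "fov_y" (degrees; the focal length in pixels is half the picture's height over the tangent of half this angle, whatever the lens; pixels are square), "cx", "cy" (the principal point, pixels), "world_from_camera" (4x4, takes a point from camera to world coordinates). Camera axes: x right, y down, z forward; pixel columns grow to the right and rows downward; lengths in m; the calibration is good to about 2 mm. The wrist camera is an equidistant fisheye: a pixel r from the principal point sees the ray r / f radians off the axis. A picture is of the moment at which its call begins.
- job.close_job(): hands the job in; it is judged then, once.
Trained networks look in the newest picture that a camera, given by its name, has taken for a name from the list of things; names that differ only in an ending like _2 or _b are one class to them, and where a whole thing is asked for, a point or a joint stands for the part that bears it (a point fixed in the world has none). Each returns a list of dicts, best first, with "confidence" (0 to 1); they miss things now and then, are a little off and sometimes report something else, mostly with a low value. They report only what shows in the picture. A call takes as long as a camera call. They do not tell look-alikes from the thing itself.
- models.outline_of(camera, query): "region" (480x640 bool, what is visible of it) and "bbox" ([centre column, centre row, width, height] in pixels, round what is visible of it).
- models.tip_of(camera, query): "at" ([column, row] in pixels: a listed point, or the origin of a listed thing).
The state is a dict: "time_s": time; "q": joint angles; "qvel": joint speeds; "joint_efforts": joint torques, N m; "position": TCP position; "tool_rot": TCP orientation; "ft_force": force on the tool from outside, world axes, zero at the start; "wrist_torque": the same for the moment, N m; "grip_width": finger opening in m; "gripper_force": force on a finger pad.
Only numpy, scipy, OpenCV 4.12 (cv2) and the standard library are available. Lean on these libraries where they do the work, as an engineer would, in place of code of your own. Each camera call takes 0.05 s, during which the arm holds its last target. There are 200 camera calls.

## Working session

There is one attempt and no reset: what is moved stays moved. The work goes in short steps, Python scripts to look and compute and a tool call to move; the robot and the scene stay as the last step left them, time stands still between calls to the robot, and variables do not carry over. Pictures are saved under pics/ and viewed, at most 14 in all, crops included, and the job is handed in when it is done.

Besides the shell and the picture viewer there is one more tool, called after "Call:" in YAML: its name, and indented under it one key for each argument. jog_arm: Moves the arm, as the interface text tells. Its arguments: {"type":"object","properties":{"plan":{"type":"string"},"grip_force":{"type":"number"}},"required":["plan"]}

```bash
mkdir -p pics
cat > h.py <<'E'
import numpy as np, cv2
from rig import env, imaging, job, models
def cloud(im):
    h,w=im["depth"].shape; f=h/2/np.tan(np.radians(im["fov_y"])/2)
    v,u=np.mgrid[:h,:w]; d=im["depth"]
    p=np.stack([(u-im["cx"])*d/f,(v-im["cy"])*d/f,d,np.ones_like(d)],-1)
    P=p@im["world_from_camera"].T
    P=P[...,:3]; P[d==0]=np.nan
    return P
E
python3 - <<'E'
from h import *
for n in ["scene","top"]:
    im=imaging.get_image(n); cv2.imwrite(f"pics/{n}0.png",im["pixels"][...,::-1]); np.savez(f"{n}0.npz",**im)
    P=cloud(im)
    for q in ["stand","buffer_mid","spacer_mid","collar_mid","coupling_mid","tin_mid"]:
        for r in models.outline_of(n,q)[:4]:
            p=P[r["region"]]; print(n,q,round(r["confidence"],2),np.round(r["bbox"]),np.round(np.nanmedian(p,0),3),np.round(np.nanpercentile(p[:,2],98),3))
s=env.observe(); print(s["time_s"],s["tool_rot"],s["grip_width"],env.tcp_to_grasp)
E
```

```text
scene stand 0.6 [287. 274.  49.  41.] [0.462 0.164 0.011] 0.063
scene buffer_mid 0.97 [209. 258.  31.  25.] [0.409 0.32  0.017] 0.021
scene spacer_mid 0.88 [444. 298.  32.  25.] [ 0.584 -0.107  0.016] 0.022
scene spacer_mid 0.59 [411. 398.  37.  38.] [ 0.363 -0.151  0.019] 0.022
scene collar_mid 0.87 [341. 239.  20.  15.] [0.619 0.136 0.012] 0.015
scene coupling_mid 0.93 [433. 343.  39.  46.] [ 0.464 -0.137  0.027] 0.043
scene tin_mid 0.9 [367. 268.  29.  64.] [0.511 0.021 0.078] 0.121
top stand 0.74 [285. 262.  55.  47.] [0.466 0.164 0.01 ] 0.063
top buffer_mid 0.7 [197. 296.  34.  31.] [0.411 0.321 0.017] 0.021
top spacer_mid 0.82 [463. 318.  31.  24.] [ 0.366 -0.15   0.019] 0.023
top spacer_mid 0.71 [434. 195.  25.  29.] [ 0.587 -0.109  0.019] 0.023
top collar_mid 0.91 [302. 177.  32.  25.] [0.625 0.129 0.011] 0.015
top coupling_mid 0.82 [454. 257.  41.  34.] [ 0.471 -0.138  0.036] 0.044
top tin_mid 0.9 [364. 225.  40.  39.] [0.523 0.031 0.118] 0.122
0.7 [[-9.47725400e-01  3.19087084e-01  2.15769529e-06]
 [ 3.19087084e-01  9.47725399e-01  2.16710079e-05]
 [ 4.87003608e-06  2.12266573e-05 -1.00000000e+00]] 0.08538062755993904 -0.0187
```

View pics/scene0.png

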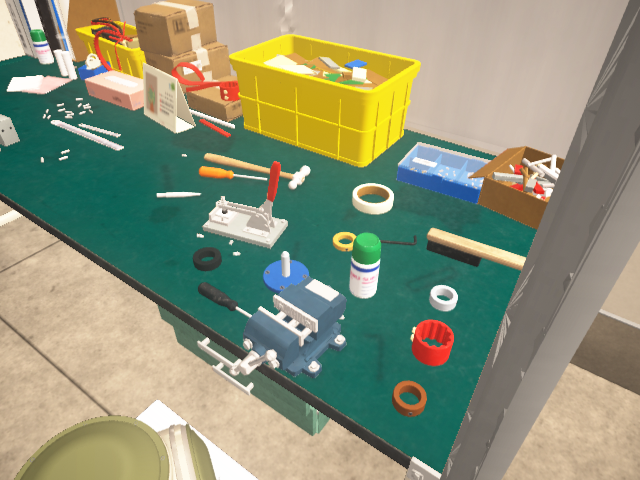

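View pics/top0.png

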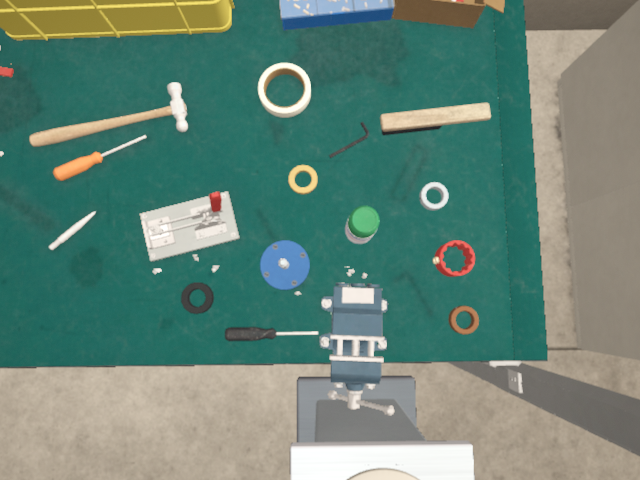

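The scene picture shows the black buffer at (208,259), the stand at (287,275), a brass ring at (345,241), a bare grey ring at (443,298), the red coupling at (432,343) and a copper-brown ring at (409,398).

- **Spacer candidates:** grey ring (443,298) and brown ring (409,398). I choose the grey one.
- **Collar candidates:** yellow ring (345,241), tape roll (372,198) and brown ring (409,398). I choose the yellow one.

Next I measure the centres and check the choice in one close crop.

```bash
cat > m.py <<'E'
from h import *
from scipy.optimize import least_squares
def fit(xy,R):
    # centre: fit outer circle on convex hull of top-face points
    c0=np.median(xy,0)
    hull=cv2.convexHull(xy.astype(np.float32))[:,0]
    s=least_squares(lambda c:np.linalg.norm(hull-c[:2],axis=1)-c[2],[*c0,R],loss="soft_l1",f_scale=.001).x
    return s
E
python3 - <<'E'
from m import *
A={"buffer":((.411,.32),.018,.028),"spacer":((.586,-.108),.020,.025),"collar":((.625,.131),.012,.027),"coupling":((.470,-.138),.042,.031),"tin":((.52,.03),.121,.02),"stand":((.466,.164),.010,.045),"post":((.466,.164),.063,.008)}
for n in ["top","scene"]:
    im=dict(np.load(f"{n}0.npz")); P=cloud(im)
    for k,(c,h,R) in A.items():
        r=np.hypot(P[...,0]-c[0],P[...,1]-c[1])
        m=(r<R+.012)&(abs(P[...,2]-h)<.0045)
        p=P[m]; s=fit(p[:,:2],R); print(n,k,len(p),"mean",np.round(p.mean(0),4),"fit",np.round(s,4))
    q=P[(np.hypot(P[...,0]-.470,P[...,1]+.138)<.05)&(P[...,2]>.008)]
    d=q[:,:2]-[.470,-.138]; far=np.hypot(*d.T)>.0335
    print("bolt pts",np.round(np.c_[q[far],np.degrees(np.arctan2(d[far,1],d[far,0]))],3)[:25])
t=cv2.imread("pics/top0.png")[160:350,400:500]; s=cv2.imread("pics/scene0.png")[220:420,320:480]
cv2.imwrite("pics/crop1.png",np.hstack([cv2.resize(t,(300,570),interpolation=3),cv2.resize(s,(456,570),interpolation=3)]))
E
```

```text
top buffer 526 mean [0.4096 0.3204 0.0172] fit [0.4098 0.3205 0.0274]
top spacer 346 mean [ 0.5883 -0.1088  0.0197] fit [ 0.5886 -0.1089  0.0245]
top collar 427 mean [0.6242 0.1296 0.0113] fit [0.6244 0.1297 0.0265]
top coupling 370 mean [ 0.4729 -0.1383  0.0415] fit [ 0.473  -0.1383  0.0308]
top tin 583 mean [0.5291 0.0284 0.1193] fit [0.529  0.0283 0.0224]
top stand 1804 mean [0.4664 0.164  0.0095] fit [0.4668 0.1642 0.0445]
top post 62 mean [0.4662 0.1639 0.0633] fit [0.4663 0.164  0.0071]
bolt pts [[ 5.0300e-01 -1.4700e-01  3.9000e-02 -1.5712e+01]
 [ 5.0100e-01 -1.5200e-01  4.1000e-02 -2.4408e+01]
 [ 4.9900e-01 -1.5500e-01  4.1000e-02 -3.0999e+01]
 [ 4.7400e-01 -1.0200e-01  3.2000e-02  8.3642e+01]
 [ 4.7400e-01 -1.0300e-01  3.5000e-02  8.3878e+01]
 [ 4.7400e-01 -1.0300e-01  1.4000e-02  8.3987e+01]
 [ 4.7300e-01 -1.0400e-01  1.7000e-02  8.4185e+01]
 [ 4.7300e-01 -1.0300e-01  2.7000e-02  8.5728e+01]
 [ 4.7200e-01 -1.0400e-01  3.3000e-02  8.6409e+01]
 [ 4.7200e-01 -1.0300e-01  1.2000e-02  8.6649e+01]
 [ 4.7200e-01 -1.0300e-01  1.9000e-02  8.7498e+01]
 [ 4.7100e-01 -1.0300e-01  2.500
[... 1574 characters left out ...]
-1.0300e-01  3.4000e-02  9.5929e+01]
 [ 4.6800e-01 -1.0400e-01  3.4000e-02  9.4120e+01]
 [ 4.6700e-01 -1.0200e-01  3.1000e-02  9.5508e+01]
 [ 4.6700e-01 -1.0300e-01  3.1000e-02  9.5155e+01]
 [ 4.6800e-01 -1.0200e-01  2.7000e-02  9.3131e+01]
 [ 4.6600e-01 -1.0400e-01  3.0000e-02  9.7027e+01]
 [ 4.7300e-01 -1.0100e-01  1.6000e-02  8.5880e+01]
 [ 4.7400e-01 -1.0200e-01  1.6000e-02  8.3463e+01]
 [ 4.6900e-01 -1.0100e-01  1.7000e-02  9.1267e+01]
 [ 4.7100e-01 -1.0200e-01  1.6000e-02  8.7768e+01]
 [ 4.7200e-01 -1.0300e-01  1.6000e-02  8.6003e+01]
 [ 4.6700e-01 -1.0200e-01  1.8000e-02  9.4999e+01]
 [ 4.6800e-01 -1.0300e-01  1.7000e-02  9.2810e+01]
 [ 4.6900e-01 -1.0400e-01  1.7000e-02  9.1110e+01]]
```

View pics/crop1.png

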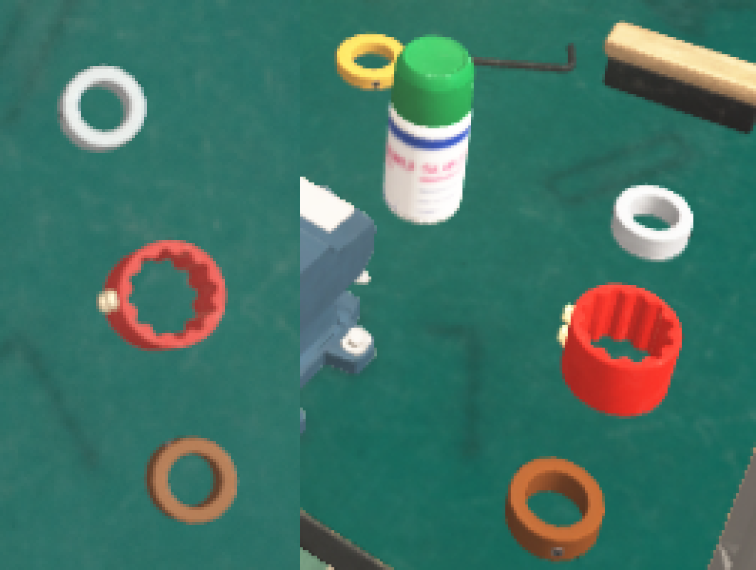

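The crop confirms the choices. The bare grey ring is the spacer, the copper-brown one is a look-alike, and the yellow ring is the brass collar. The coupling's bolts point to world +y, so I grip along world x. I turn the tool to match first.

Call:
jog_arm:
  plan: "0 0 7.14 0 0 0 0;0 0 7.14 0 0 0 0;0 0 7.14 0 0 0 0;0 0 7.14 0 0 0 0;0 0 7.14 0 0 0 0;0 0 7.14 0 0 0 0;0 0 7.14 0 0 0 0;0 0 7.14 0 0 0 0;0 0 7.14 0 0 0 0;0 0 7.14 0 0 0 0"
  grip_force: 40

```text
time_s: 1.53
position: [0.1755, 0.5212, 0.2313]
tool_rot: [[0.006, 1.0, 0.0], [1.0, -0.006, 0.0], [0.0, 0.0, -1.0]]
ft_force: [1.0, -0.0, 0.7]
grip_width: 0.0852
gripper_force: 0.0
```

Call:
jog_arm:
  plan: "0 0 0 -2.5 2.93 0 0;0 0 0 -2.5 2.93 0 0;0 0 0 -2.5 2.93 0 0;0 0 0 -2.5 2.93 0 0;0 0 0 -2.5 2.93 0 0;0 0 0 -2.5 2.93 0 0;0 0 0 -2.5 2.93 0 0;0 0 0 -2.5 2.93 0 0;0 0 0 0 0 0 0;0 0 0 0 0 0 0"

```text
time_s: 2.37
position: [0.411, 0.32, 0.2311]
tool_rot: [[0.004, 1.0, -0.0], [1.0, -0.004, -0.0], [-0.0, -0.0, -1.0]]
ft_force: [-0.6, 0.8, -0.1]
grip_width: 0.0855
gripper_force: 0.0
```

Call:
jog_arm:
  plan: "0 0 0 0 0 4 0;0 0 0 0 0 4 0;0 0 0 0 0 4 0;0 0 0 0 0 4 0;0 0 0 0 0 3 0;0 0 0 0 0 2 0;0 0 0 0 0 1 0;0 0 0 0 0 0.6 0;0 0 0 0 0 0.3 0;0 0 0 0 0 0 0"

```text
time_s: 3.2
position: [0.41, 0.3217, 0.0029]
tool_rot: [[-0.0, 1.0, 0.001], [1.0, 0.0, 0.0], [0.0, 0.001, -1.0]]
ft_force: [-0.6, -0.8, 0.6]
grip_width: 0.0854
gripper_force: 0.0
```

Call:
jog_arm:
  plan: "0 0 0 0 0 0 60;0 0 0 0 0 0 90;0 0 0 0 0 0 120;0 0 0 0 0 0 150;0 0 0 0 0 0 180;0 0 0 0 0 0 180;0 0 0 0 0 0 180;0 0 0 0 0 0 180;0 0 0 0 0 0 180;0 0 0 0 0 0 180"

```text
time_s: 4.03
position: [0.4103, 0.3214, 0.0038]
tool_rot: [[0.0, 1.0, 0.002], [1.0, -0.0, 0.001], [0.001, 0.002, -1.0]]
ft_force: [-2.0, -1.3, 9.9]
grip_width: 0.0546
gripper_force: 40.1
```

Call:
jog_arm:
  plan: "0 0 0 0 0 -1 180;0 0 0 0 0 -3 180;0 0 0 0 0 -4 180;0 0 0 0 0 -4 180;0 0 0 -3 1 -2 180;0 0 0 -3.5 1.3 0 180;0 0 0 -3.5 1.3 0 180;0 0 0 -3.5 1.3 0 180;0 0 0 -2.2 0.7 0 180;0 0 0 0 0 0 180"

```text
time_s: 4.87
position: [0.4672, 0.1606, 0.1432]
tool_rot: [[0.004, 1.0, 0.001], [1.0, -0.004, -0.001], [-0.001, 0.001, -1.0]]
ft_force: [0.5, -0.6, -0.2]
grip_width: 0.0544
gripper_force: 42.6
```

Call:
jog_arm:
  plan: "0 0 0 0 0 0 180;0 0 0 0 0 0 180"

```text
time_s: 5.03
position: [0.4656, 0.1646, 0.1428]
tool_rot: [[0.0, 1.0, 0.0], [1.0, -0.0, 0.0], [0.0, 0.0, -1.0]]
ft_force: [-1.0, 1.1, -0.6]
grip_width: 0.0549
gripper_force: 42.6
```

Run:
```python
from m import *
s=env.observe(); print(s["position"],s["ft_force"])
im=imaging.get_image("wrist"); a=im["pixels"][...,::-1]
cv2.imwrite("pics/w1.png",a)
im=imaging.get_image("top"); P=cloud(im)
m=(np.hypot(P[...,0]-.466,P[...,1]-.1645)<.05)&(P[...,2]>.12)&(P[...,2]<.17); print(m.sum(), np.nanmean(P[m],0))
cv2.imwrite("pics/t1.png",cv2.resize(im["pixels"][...,::-1][200:340,150:350],(800,560)))
```

```text
[0.46556651 0.16455772 0.14277656] [-1.04682873  1.05270401 -0.59466586]
0 [nan nan nan]<stdin>:6: RuntimeWarning: Mean of empty slice
```

View pics/w1.png

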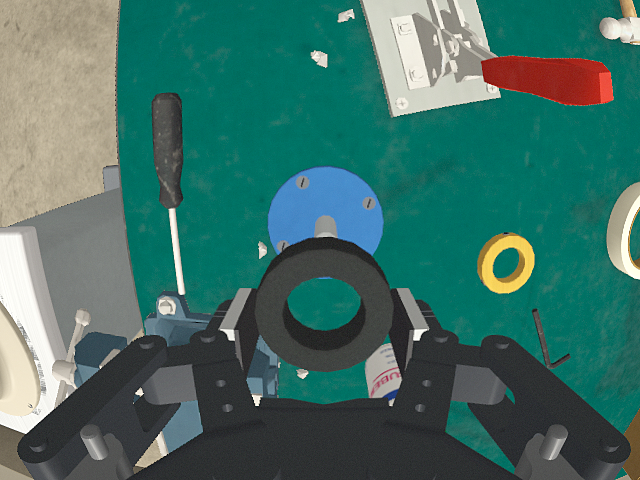

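The wrist picture shows the buffer held squarely at (322,304), with the stand beyond it at (325,215). Next I lower it over the post.

Call:
jog_arm:
  plan: "0 0 0 0 0.07 3 180;0 0 0 0 0 3 180;0 0 0 0 0 2 180;0 0 0 0 0 1.5 180;0 0 0 0 0 1 180;0 0 0 0 0 1 180;0 0 0 0 0 0.7 180;0 0 0 0 0 0.3 180;0 0 0 0 0 0 180;0 0 0 0 0 0 180"

```text
time_s: 5.97
position: [0.4667, 0.1645, 0.0177]
tool_rot: [[-0.0, 1.0, 0.0], [1.0, 0.0, 0.0], [0.0, 0.0, -1.0]]
ft_force: [-0.2, -0.3, -1.4]
grip_width: 0.0546
gripper_force: 42.6
```

Call:
jog_arm:
  plan: "0 0 0 0 0 0.1 180;0 0 0 0 0 0.1 180;0 0 0 0 0 0.1 180;0 0 0 0 0 0 180;0 0 0 0 0 0 180"

```text
time_s: 6.38
position: [0.4666, 0.1642, 0.0144]
tool_rot: [[0.0, 1.0, 0.0], [1.0, -0.0, -0.0], [-0.0, 0.0, -1.0]]
ft_force: [-0.4, 1.2, -0.8]
grip_width: 0.0545
gripper_force: 42.6
```

Call:
jog_arm:
  plan: "0 0 0 0 0 0.1 180;0 0 0 0 0 0 180;0 0 0 0 0 0 180"

```text
time_s: 6.63
position: [0.4667, 0.1642, 0.0139]
tool_rot: [[0.0, 1.0, 0.001], [1.0, -0.0, 0.0], [0.0, 0.001, -1.0]]
ft_force: [-1.7, -0.6, 7.0]
grip_width: 0.0547
gripper_force: 43.3
```

Call:
jog_arm:
  plan: "0 0 0 0 0 0.06 180;0 0 0 0 0 0 180;0 0 0 0 0 0 180"

```text
time_s: 6.88
position: [0.4667, 0.1642, 0.0139]
tool_rot: [[0.0, 1.0, 0.001], [1.0, -0.0, -0.0], [-0.0, 0.001, -1.0]]
ft_force: [-3.6, -0.5, 13.3]
grip_width: 0.0543
gripper_force: 43.9
```

Call:
jog_arm:
  plan: "0 0 0 0 0 0 120;0 0 0 0 0 0 100;0 0 0 0 0 0 70;0 0 0 0 0 0 30;0 0 0 0 0 0 0;0 0 0 0 0 0 0;0 0 0 0 0 -1 0;0 0 0 0 0 -2 0;0 0 0 0 0 -4 0;0 0 0 0 0 -4 0"

```text
time_s: 7.72
position: [0.4657, 0.1641, 0.1232]
tool_rot: [[0.0, 1.0, -0.003], [1.0, -0.0, -0.0], [-0.0, -0.003, -1.0]]
ft_force: [0.5, 0.5, 0.8]
grip_width: 0.0851
gripper_force: 0.0
```

Call:
jog_arm:
  plan: "0 0 0 0 0 -4 0;0 0 0 0 0 -4 0;0 0 0 0 0 -2 0;0 0 0 -3 1 0 0;0 0 0 -4 2 0 0;0 0 0 -4 2 0 0;0 0 0 -4 2 0 0;0 0 0 -4 2 0 0;0 0 0 -4 2 0 0;0 0 0 -4.2 1.2 0 0"

```text
time_s: 8.55
position: [0.5821, -0.0941, 0.2222]
tool_rot: [[-0.0, 1.0, -0.0], [1.0, 0.0, 0.0], [0.0, -0.0, -1.0]]
ft_force: [0.6, 0.8, -0.8]
grip_width: 0.0853
gripper_force: 0.0
```

Call:
jog_arm:
  plan: "0 0 0 0 0 0 0;0 0 0 0 0 0 0"

```text
time_s: 8.72
position: [0.5812, -0.0942, 0.2217]
tool_rot: [[0.003, 1.0, -0.001], [1.0, -0.003, 0.001], [0.001, -0.001, -1.0]]
ft_force: [-1.3, 1.8, 0.2]
grip_width: 0.0855
gripper_force: 0.0
```

Run:
```python
from m import *
s=env.observe(); print(s["position"],s["time_s"])
for n in ["top","scene"]:
    im=imaging.get_image(n); P=cloud(im)
    for k,c,h,R in [("buffer",(.4665,.1645),.028,.028),("spacer",(.588,-.109),.02,.025)]:
        r=np.hypot(P[...,0]-c[0],P[...,1]-c[1])
        m=(r<R+.012)&(r>.011)&(abs(P[...,2]-h)<.0045); p=P[m]
        if len(p)>20: print(n,k,len(p),np.round(p.mean(0),4),np.round(fit(p[:,:2],R),4))
    if n=="scene": cv2.imwrite("pics/s2.png",cv2.resize(im["pixels"][...,::-1][180:380,200:480],(784,560)))
```

```text
[ 0.58124715 -0.09419259  0.22173288] 8.7167
top buffer 510 [0.4667 0.1635 0.0273] [0.4667 0.1635 0.0274]
top spacer 85 [ 0.5939 -0.0908  0.0195] [ 0.5882 -0.1092  0.0249]
scene buffer 316 [0.463  0.1614 0.028 ] [0.4666 0.165  0.0274]
scene spacer 316 [ 0.5868 -0.1078  0.0195] [ 0.5881 -0.1071  0.0246]
```

View pics/s2.png

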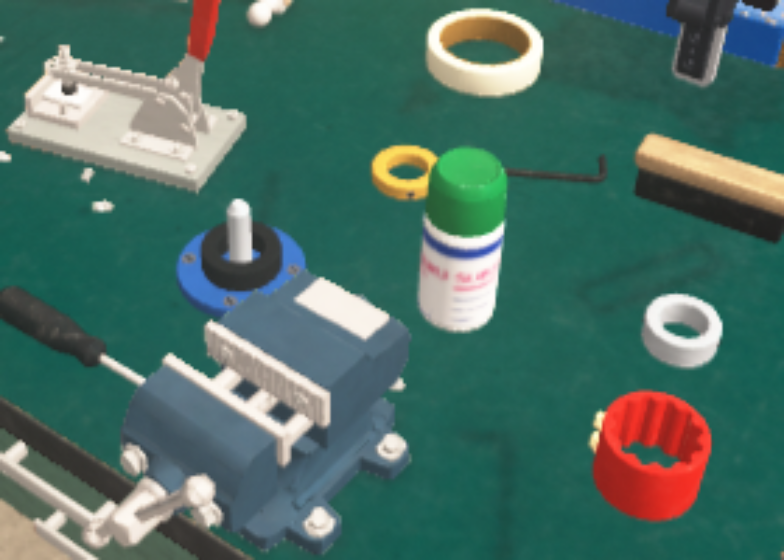

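The buffer lies flat on the stand at crop (240,255), and the tin has not moved. Next comes the spacer.

Call:
jog_arm:
  plan: "0 0 0 -1.38 0.7 0 0;0 0 0 0 0 3 0;0 0 0 0 0 4 0;0 0 0 0 0 4 0;0 0 0 0 0 4 0;0 0 0 0 0 3 0;0 0 0 0 0 2 0;0 0 0 0 0 1 0;0 0 0 0 0 0.5 0;0 0 0 0 0 0 0"

```text
time_s: 9.65
position: [0.5882, -0.1053, 0.0078]
tool_rot: [[-0.001, 1.0, -0.0], [1.0, 0.001, 0.0], [0.0, -0.0, -1.0]]
ft_force: [-0.5, 0.3, -0.7]
grip_width: 0.0855
gripper_force: 0.0
```

Call:
jog_arm:
  plan: "0 0 0 0 0 0 60;0 0 0 0 0 0 90;0 0 0 0 0 0 120;0 0 0 0 0 0 150;0 0 0 0 0 0 190;0 0 0 0 0 0 190;0 0 0 0 0 0 190;0 0 0 0 0 0 190;0 0 0 0 0 0 190;0 0 0 0 0 0 190"

```text
time_s: 10.48
position: [0.5888, -0.1062, 0.0096]
tool_rot: [[0.0, 1.0, 0.003], [1.0, -0.0, -0.001], [-0.001, 0.003, -1.0]]
ft_force: [-1.7, 1.6, 8.2]
grip_width: 0.0481
gripper_force: 39.9
```

Call:
jog_arm:
  plan: "0 0 0 0 0 -1 190;0 0 0 0 0 -3 190;0 0 0 0 0 -4 190;0 0 0 0 0 -4 190;0 0 0 0 0 -4 190;0 0 0 0 0 -3 190;0 0 0 0 0 -1 190;0 0 0 2 -1 0 190;0 0 0 3 -1.4 0 190;0 0 0 3.5 -1.6 0 190"

```text
time_s: 11.32
position: [0.5473, -0.0211, 0.2069]
tool_rot: [[0.003, 1.0, -0.001], [1.0, -0.003, 0.0], [0.0, -0.001, -1.0]]
ft_force: [0.8, 0.2, -2.0]
grip_width: 0.0476
gripper_force: 42.0
```

Call:
jog_arm:
  plan: "0 0 0 3.5 -1.6 0 190;0 0 0 3.5 -1.6 0 190;0 0 0 3.5 -1.6 0 190;0 0 0 3.5 -1.5 0 190;0 0 0 3 -1.2 0 190;0 0 0 1.7 -0.7 0 190;0 0 0 0 0 0 190;0 0 0 0 0 0 190;0 0 0 0 0 0 190"

```text
time_s: 12.07
position: [0.4663, 0.1654, 0.2074]
tool_rot: [[0.0, 1.0, -0.001], [1.0, -0.0, -0.0], [-0.0, -0.001, -1.0]]
ft_force: [0.4, -0.5, -2.1]
grip_width: 0.0476
gripper_force: 42.0
```

Run:
```python
from m import *
s=env.observe(); print(s["position"],s["ft_force"],s["time_s"],s["grip_width"])
im=imaging.get_image("wrist"); a=im["pixels"][...,::-1]
cv2.imwrite("pics/w2.png",a[100:480,100:560])
```

```text
[0.46626623 0.16538318 0.20738471] [ 0.37321743 -0.51456329 -2.09829896] 12.0667 0.04764004262187617
```

View pics/w2.png

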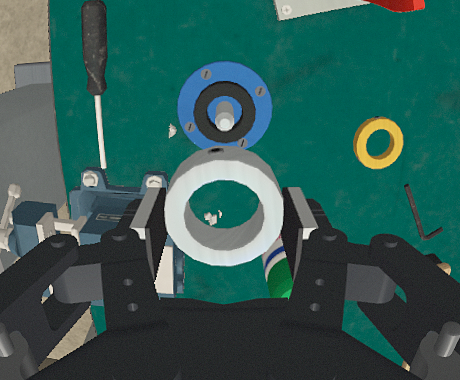

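The spacer is held level at crop (225,205). Next I lower it.

Call:
jog_arm:
  plan: "0 0 0 0.08 0 3 190;0 0 0 0 0 3.5 190;0 0 0 0 0 3 190;0 0 0 0 0 2 190;0 0 0 0 0 1.5 190;0 0 0 0 0 1.5 190;0 0 0 0 0 1 190;0 0 0 0 0 0.7 190;0 0 0 0 0 0.3 190;0 0 0 0 0 0 190"

```text
time_s: 12.95
position: [0.4663, 0.1662, 0.0423]
tool_rot: [[0.001, 1.0, -0.001], [1.0, -0.001, -0.0], [-0.0, -0.001, -1.0]]
ft_force: [-0.1, -0.4, -2.3]
grip_width: 0.0478
gripper_force: 42.0
```

Call:
jog_arm:
  plan: "0 0 0 0 0 0.1 190;0 0 0 0 0 0.1 190;0 0 0 0 0 0.1 190;0 0 0 0 0 0 190;0 0 0 0 0 0 190"

```text
time_s: 13.37
position: [0.4662, 0.1668, 0.0399]
tool_rot: [[0.0, 1.0, 0.0], [1.0, -0.0, 0.0], [0.0, 0.0, -1.0]]
ft_force: [-0.0, -0.2, -2.4]
grip_width: 0.0476
gripper_force: 42.0
```

Call:
jog_arm:
  plan: "0 0 0 0 0 0.1 190;0 0 0 0 0 0 190;0 0 0 0 0 0 190"

```text
time_s: 13.62
position: [0.4662, 0.1668, 0.0387]
tool_rot: [[0.0, 1.0, 0.0], [1.0, -0.0, -0.0], [-0.0, 0.0, -1.0]]
ft_force: [-0.9, -0.0, -2.6]
grip_width: 0.048
gripper_force: 42.0
```

Call:
jog_arm:
  plan: "0 0 0 0 0 0.1 190;0 0 0 0 0 0 190;0 0 0 0 0 0 190"

```text
time_s: 13.87
position: [0.4662, 0.1668, 0.0377]
tool_rot: [[0.0, 1.0, 0.0], [1.0, -0.0, 0.0], [0.0, 0.0, -1.0]]
ft_force: [1.2, 0.9, -1.8]
grip_width: 0.0479
gripper_force: 42.1
```

Call:
jog_arm:
  plan: "0 0 0 0 0 0.06 190;0 0 0 0 0 0 190;0 0 0 0 0 0 190"

```text
time_s: 14.12
position: [0.4662, 0.1668, 0.0376]
tool_rot: [[0.0, 1.0, 0.001], [1.0, -0.0, 0.0], [0.0, 0.001, -1.0]]
ft_force: [-2.4, -0.3, 5.4]
grip_width: 0.0477
gripper_force: 42.7
```

Call:
jog_arm:
  plan: "0 0 0 0 0 0 130;0 0 0 0 0 0 100;0 0 0 0 0 0 70;0 0 0 0 0 0 30;0 0 0 0 0 0 0;0 0 0 0 0 0 0;0 0 0 0 0 -1 0;0 0 0 0 0 -3 0;0 0 0 0 0 -4 0;0 0 0 0 0 -4 0"

```text
time_s: 14.95
position: [0.4655, 0.1667, 0.1582]
tool_rot: [[0.0, 1.0, -0.002], [1.0, -0.0, -0.0], [-0.0, -0.002, -1.0]]
ft_force: [0.9, 0.6, 0.7]
grip_width: 0.0855
gripper_force: 0.0
```

Call:
jog_arm:
  plan: "0 0 0 0 0 -2 0;0 0 0 0 0 0 0;0 0 0 -0.6 2.5 0 0;0 0 0 -0.8 3.5 0 0;0 0 0 -0.8 3.5 0 0;0 0 0 -0.8 3.5 0 0;0 0 0 -0.6 2.8 0 0;0 0 0 0 0 0 0;0 0 0 0 0 0 0;0 0 0 0 0 0 0"

```text
time_s: 15.78
position: [0.6234, 0.1309, 0.1761]
tool_rot: [[0.0, 1.0, -0.002], [1.0, -0.0, 0.0], [0.0, -0.002, -1.0]]
ft_force: [-0.3, 0.2, 0.4]
grip_width: 0.0854
gripper_force: 0.0
```

Run:
```python
from m import *
s=env.observe(); print(s["position"],s["time_s"])
for n in ["top","scene"]:
    im=imaging.get_image(n); P=cloud(im)
    for k,c,h,R in [("spacer",(.4665,.1645),.048,.025),("collar",(.6242,.13),.012,.027)]:
        r=np.hypot(P[...,0]-c[0],P[...,1]-c[1])
        m=(r<R+.012)&(r>.011)&(abs(P[...,2]-h)<.0045); p=P[m]
        if len(p)>20: print(n,k,len(p),np.round(p.mean(0),4),np.round(fit(p[:,:2],R),4))
```

```text
[0.62335511 0.13090333 0.1760639 ] 15.7833
scene spacer 246 [0.4627 0.1625 0.0478] [0.4663 0.1654 0.0251]
scene collar 222 [0.6215 0.1343 0.0119] [0.6247 0.1318 0.0269]
```

The spacer sits flat and centred, with its top at z = 0.048. Next is the collar.

Call:
jog_arm:
  plan: "0 0 0 0 0.1 2 0;0 0 0 0 0 4 0;0 0 0 0 0 4 0;0 0 0 0 0 3 0;0 0 0 0 0 2 0;0 0 0 0 0 1.2 0;0 0 0 0 0 0.7 0;0 0 0 0 0 0.3 0;0 0 0 0 0 0 0;0 0 0 0 0 0 0"

```text
time_s: 16.72
position: [0.6258, 0.1309, 0.0065]
tool_rot: [[-0.0, 1.0, 0.002], [1.0, 0.0, 0.0], [0.0, 0.002, -1.0]]
ft_force: [-0.0, -0.3, 0.6]
grip_width: 0.0851
gripper_force: 0.0
```

Call:
jog_arm:
  plan: "0 0 0 0 0 0 60;0 0 0 0 0 0 90;0 0 0 0 0 0 120;0 0 0 0 0 0 150;0 0 0 0 0 0 190;0 0 0 0 0 0 190;0 0 0 0 0 0 190;0 0 0 0 0 0 190;0 0 0 0 0 0 190;0 0 0 0 0 0 190"

```text
time_s: 17.55
position: [0.6254, 0.1308, 0.0066]
tool_rot: [[0.0, 1.0, 0.001], [1.0, -0.0, 0.0], [0.0, 0.001, -1.0]]
ft_force: [-3.3, -0.6, 7.9]
grip_width: 0.0501
gripper_force: 40.0
```

Call:
jog_arm:
  plan: "0 0 0 0 0 0 40;0 0 0 0 0 0 40;0 0 0 0 0 0 40;0 0 0 0 0 0.3 40;0 0 0 0 0 0 40;0 0 0 0 0 0 90;0 0 0 0 0 0 130;0 0 0 0 0 0 190;0 0 0 0 0 0 190;0 0 0 0 0 0 190"

```text
time_s: 18.38
position: [0.6253, 0.1308, 0.0025]
tool_rot: [[0.0, 1.0, 0.001], [1.0, -0.0, -0.0], [-0.0, 0.001, -1.0]]
ft_force: [-1.3, 0.2, 5.1]
grip_width: 0.0512
gripper_force: 41.4
```

Call:
jog_arm:
  plan: "0 0 0 0 0 0 190;0 0 0 0 0 0 190;0 0 0 0 0 0 190"

```text
time_s: 18.63
position: [0.6253, 0.1307, 0.0025]
tool_rot: [[0.0, 1.0, 0.001], [1.0, -0.0, -0.0], [-0.0, 0.001, -1.0]]
ft_force: [-1.1, 0.2, 4.8]
grip_width: 0.0514
gripper_force: 41.4
```

Run:
```python
from m import *
im=imaging.get_image("wrist"); a=im["pixels"][...,::-1]
cv2.imwrite("pics/w3.png",cv2.resize(a[200:420,200:440],(720,600)))
```

```text
(no output)
```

View pics/w3.png

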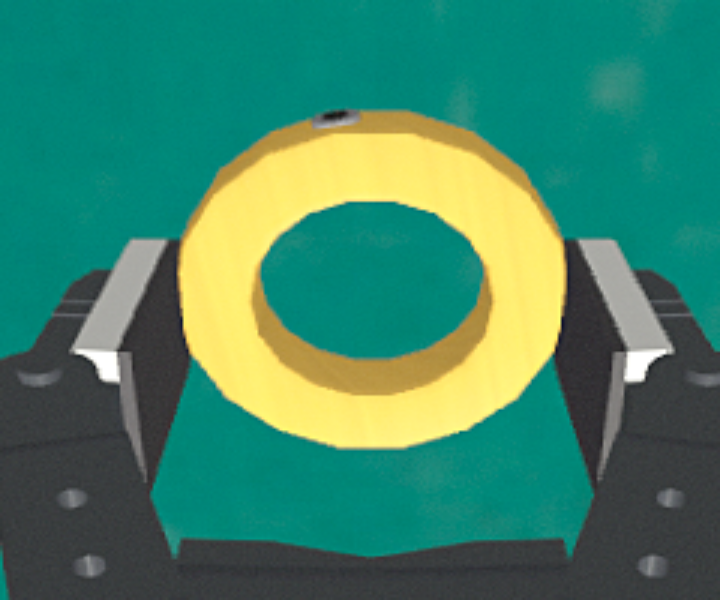

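The collar is held squarely between the pads at crop (373,290). Now I lift it and carry it over.

Call:
jog_arm:
  plan: "0 0 0 0 0 -1 190;0 0 0 0 0 -3 190;0 0 0 0 0 -4 190;0 0 0 0 0 -4 190;0 0 0 0 0 -4 190;0 0 0 0 0 -1.5 190;0 0 0 0.6 -2.5 0 190;0 0 0 0.8 -3.5 0 190;0 0 0 0.8 -3.5 0 190;0 0 0 0.8 -3.5 0 190"

```text
time_s: 19.52
position: [0.4933, 0.1609, 0.1771]
tool_rot: [[0.0, 1.0, -0.0], [1.0, -0.0, 0.0], [0.0, -0.0, -1.0]]
ft_force: [0.5, 0.8, -0.5]
grip_width: 0.051
gripper_force: 42.4
```

Call:
jog_arm:
  plan: "0 0 0 0.43 -2.88 0 190;0 0 0 0 0 0 190;0 0 0 0 0 0 190;0 0 0 0 0 0 190;0 0 0 0 0 0 190"

```text
time_s: 19.93
position: [0.4673, 0.1649, 0.1772]
tool_rot: [[0.001, 1.0, 0.001], [1.0, -0.001, -0.0], [-0.0, 0.001, -1.0]]
ft_force: [-0.1, -0.5, -1.7]
grip_width: 0.0511
gripper_force: 42.5
```

Descend 12.1 cm to about 0.056, then in small steps.

Call:
jog_arm:
  plan: "0 0 0 0 -0.07 2.5 190;0 0 0 0 0 2.5 190;0 0 0 0 0 2 190;0 0 0 0 0 1.5 190;0 0 0 0 0 1.3 190;0 0 0 0 0 1.0 190;0 0 0 0 0 0.8 190;0 0 0 0 0 0.5 190;0 0 0 0 0 0 190;0 0 0 0 0 0 190"

```text
time_s: 20.77
position: [0.4661, 0.165, 0.0562]
tool_rot: [[0.0, 1.0, 0.0], [1.0, -0.0, 0.0], [0.0, 0.0, -1.0]]
ft_force: [-0.4, 0.1, -0.9]
grip_width: 0.0515
gripper_force: 42.4
```

Call:
jog_arm:
  plan: "0 0 0 0 0 0.1 190;0 0 0 0 0 0.1 190;0 0 0 0 0 0.1 190;0 0 0 0 0 0.1 190;0 0 0 0 0 0 190;0 0 0 0 0 0 190"

```text
time_s: 21.27
position: [0.4657, 0.1651, 0.0522]
tool_rot: [[0.0, 1.0, 0.0], [1.0, -0.0, -0.0], [-0.0, 0.0, -1.0]]
ft_force: [0.8, 1.1, -0.3]
grip_width: 0.0512
gripper_force: 42.4
```

Call:
jog_arm:
  plan: "0 0 0 0 0 0.1 190;0 0 0 0 0 0 190;0 0 0 0 0 0 190"

```text
time_s: 21.52
position: [0.4656, 0.1651, 0.0511]
tool_rot: [[0.0, 1.0, -0.0], [1.0, -0.0, -0.0], [-0.0, -0.0, -1.0]]
ft_force: [-0.4, 0.7, -1.0]
grip_width: 0.0515
gripper_force: 42.4
```

Call:
jog_arm:
  plan: "0 0 0 0 0 0.1 190;0 0 0 0 0 0 190;0 0 0 0 0 0 190"

```text
time_s: 21.77
position: [0.4658, 0.1651, 0.0505]
tool_rot: [[0.0, 1.0, 0.001], [1.0, -0.0, 0.0], [0.0, 0.001, -1.0]]
ft_force: [-1.7, 0.7, 4.4]
grip_width: 0.0515
gripper_force: 43.0
```

Call:
jog_arm:
  plan: "0 0 0 0 0 0.05 190;0 0 0 0 0 0 190;0 0 0 0 0 0 190"

```text
time_s: 22.02
position: [0.4658, 0.1651, 0.0505]
tool_rot: [[0.0, 1.0, 0.001], [1.0, -0.0, 0.0], [0.0, 0.001, -1.0]]
ft_force: [-3.7, 0.2, 10.9]
grip_width: 0.052
gripper_force: 43.7
```

Call:
jog_arm:
  plan: "0 0 0 0 0 0 130;0 0 0 0 0 0 100;0 0 0 0 0 0 70;0 0 0 0 0 0 30;0 0 0 0 0 0 0;0 0 0 0 0 0 0;0 0 0 0 0 -1 0;0 0 0 0 0 -3 0;0 0 0 0 0 -4 0;0 0 0 0 0 -4 0"

```text
time_s: 22.85
position: [0.465, 0.165, 0.1706]
tool_rot: [[0.0, 1.0, -0.002], [1.0, -0.0, -0.0], [-0.0, -0.002, -1.0]]
ft_force: [0.6, -1.1, 0.6]
grip_width: 0.0852
gripper_force: 0.0
```

Call:
jog_arm:
  plan: "0 0 0 0 0 -4 0;0 0 0 0 0 -1 0;0 0 0 -3 0 0 0;0 0 0 -4 0.1 0 0;0 0 0 -4 0.1 0 0;0 0 0 -4 0.1 0 0;0 0 0 -4 0.1 0 0;0 0 0 -4 0.1 0 0;0 0 0 -4 0.2 0 0;0 0 0 -3 0 0 0"

```text
time_s: 23.68
position: [0.4724, -0.1379, 0.2195]
tool_rot: [[0.002, 1.0, 0.0], [1.0, -0.002, -0.0], [-0.0, 0.0, -1.0]]
ft_force: [0.8, -1.0, 0.1]
grip_width: 0.0857
gripper_force: 0.0
```

Call:
jog_arm:
  plan: "0 0 0 0 0 0 0;0 0 0 0 0 0 0;0 0 0 0 0 0 0"

```text
time_s: 23.93
position: [0.4724, -0.1344, 0.2194]
tool_rot: [[0.0, 1.0, -0.001], [1.0, -0.0, 0.001], [0.001, -0.001, -1.0]]
ft_force: [0.6, 0.5, -0.4]
grip_width: 0.0851
gripper_force: 0.0
```

Run:
```python
from m import *
s=env.observe(); print(s["position"],s["time_s"])
for n in ["top","scene"]:
    im=imaging.get_image(n); P=cloud(im)
    for k,c,h,R in [("collar",(.4665,.1645),.06,.027),("coupling",(.4727,-.1375),.042,.031)]:
        r=np.hypot(P[...,0]-c[0],P[...,1]-c[1])
        m=(r<R+.012)&(r>.011)&(abs(P[...,2]-h)<.0045); p=P[m]
        if len(p)>20: print(n,k,len(p),np.round(p.mean(0),4),np.round(fit(p[:,:2],R),4))
```

```text
[ 0.47242727 -0.13444716  0.21941631] 23.9333
top collar 498 [0.4658 0.1642 0.0594] [0.4659 0.1645 0.0265]
top coupling 369 [ 0.4727 -0.1382  0.0415] [ 0.4728 -0.1383  0.0306]
scene collar 346 [0.4644 0.1649 0.0599] [0.4658 0.1661 0.0268]
scene coupling 448 [ 0.471  -0.1373  0.0413] [ 0.4725 -0.1365  0.0311]
```

Call:
jog_arm:
  plan: "0 0 0 -0.3 0 3 0;0 0 0 0 0 4 0;0 0 0 0 0 4 0;0 0 0 0 0 3.5 0;0 0 0 0 0 2.5 0;0 0 0 0 0 1.7 0;0 0 0 0 0 1 0;0 0 0 0 0 1 0;0 0 0 0 0 0 0;0 0 0 0 0 0 0"

```text
time_s: 24.87
position: [0.4727, -0.1371, 0.0127]
tool_rot: [[-0.001, 1.0, -0.0], [1.0, 0.001, 0.0], [0.0, -0.0, -1.0]]
ft_force: [0.1, -1.4, 0.2]
grip_width: 0.0852
gripper_force: 0.0
```

Call:
jog_arm:
  plan: "0 0 0 0 0 0 40;0 0 0 0 0 0 60;0 0 0 0 0 0 80;0 0 0 0 0 0 110;0 0 0 0 0 0 160;0 0 0 0 0 0 160;0 0 0 0 0 0 160;0 0 0 0 0 0 160;0 0 0 0 0 0 160;0 0 0 0 0 0 160"

```text
time_s: 25.7
position: [0.473, -0.1379, 0.0137]
tool_rot: [[0.0, 1.0, 0.002], [1.0, -0.0, -0.001], [-0.001, 0.002, -1.0]]
ft_force: [-1.2, 1.9, 7.0]
grip_width: 0.0606
gripper_force: 42.2
```

Run:
```python
from m import *
im=imaging.get_image("wrist"); a=im["pixels"][...,::-1]
cv2.imwrite("pics/w4.png",cv2.resize(a[200:420,200:440],(720,600)))
```

```text
(no output)
```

View pics/w4.png

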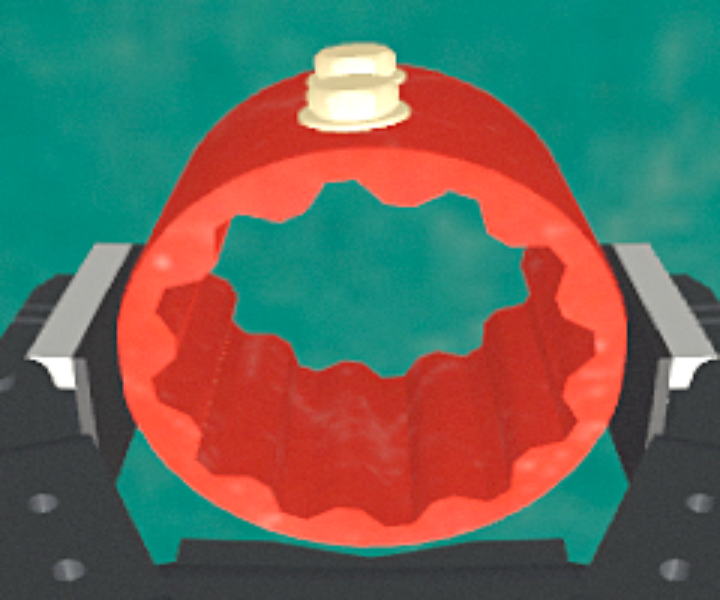

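The coupling is gripped squarely at crop (370,340) with the bolts clear at (355,85). Now I lift and carry it.

Call:
jog_arm:
  plan: "0 0 0 0 0 -1 160;0 0 0 0 0 -3 160;0 0 0 0 0 -4 160;0 0 0 0 0 -4 160;0 0 0 0 0 -4 160;0 0 0 0 0 -3 160;0 0 0 0 0 -1 160;0 0 0 2.5 0 0 160;0 0 0 3.5 -0.1 0 160;0 0 0 3.5 -0.1 0 160"

```text
time_s: 26.58
position: [0.4702, -0.0421, 0.2131]
tool_rot: [[0.002, 1.0, 0.001], [1.0, -0.002, -0.0], [-0.0, 0.001, -1.0]]
ft_force: [0.1, 0.5, -1.2]
grip_width: 0.0605
gripper_force: 44.2
```

Call:
jog_arm:
  plan: "0 0 0 3.5 -0.1 0 160;0 0 0 3.5 -0.1 0 160;0 0 0 3.5 -0.1 0 160;0 0 0 3.5 -0.1 0 160;0 0 0 3.5 -0.1 0 160;0 0 0 3.2 0 0 160;0 0 0 0 0 0 160;0 0 0 0 0 0 160;0 0 0 0 0 0 160;0 0 0 0 0 0 160"

```text
time_s: 27.42
position: [0.4657, 0.1632, 0.2128]
tool_rot: [[0.001, 1.0, 0.0], [1.0, -0.001, -0.0], [-0.0, 0.0, -1.0]]
ft_force: [0.0, 0.1, -1.8]
grip_width: 0.0605
gripper_force: 44.2
```

Descend to about 0.079, then in small steps; contact is expected at 0.0737.

Call:
jog_arm:
  plan: "0 0 0 0.15 0.04 2.5 160;0 0 0 0 0 3 160;0 0 0 0 0 2.5 160;0 0 0 0 0 1.5 160;0 0 0 0 0 1.4 160;0 0 0 0 0 1.1 160;0 0 0 0 0 0.9 160;0 0 0 0 0 0.5 160;0 0 0 0 0 0 160;0 0 0 0 0 0 160"

```text
time_s: 28.25
position: [0.4663, 0.1653, 0.0789]
tool_rot: [[0.001, 1.0, 0.0], [1.0, -0.001, 0.0], [0.0, 0.0, -1.0]]
ft_force: [0.0, 0.0, -0.4]
grip_width: 0.0606
gripper_force: 44.2
```

Call:
jog_arm:
  plan: "0 0 0 0 0 0.1 160;0 0 0 0 0 0.1 160;0 0 0 0 0 0.1 160;0 0 0 0 0 0.1 160;0 0 0 0 0 0 160;0 0 0 0 0 0 160"

```text
time_s: 28.75
position: [0.466, 0.1656, 0.0746]
tool_rot: [[0.0, 1.0, -0.0], [1.0, -0.0, -0.0], [-0.0, -0.0, -1.0]]
ft_force: [-0.9, -0.3, -1.1]
grip_width: 0.0604
gripper_force: 44.2
```

Call:
jog_arm:
  plan: "0 0 0 0 0 0.1 160;0 0 0 0 0 0 160;0 0 0 0 0 0 160"

```text
time_s: 29.0
position: [0.4662, 0.1656, 0.0738]
tool_rot: [[0.0, 1.0, 0.0], [1.0, -0.0, 0.0], [0.0, 0.0, -1.0]]
ft_force: [-0.5, -0.5, 2.1]
grip_width: 0.0605
gripper_force: 44.5
```

Contact is where I expected it. I press in slightly, release and retreat.

Call:
jog_arm:
  plan: "0 0 0 0 0 0.04 160;0 0 0 0 0 0 160;0 0 0 0 0 0 100;0 0 0 0 0 0 70;0 0 0 0 0 0 40;0 0 0 0 0 0 0;0 0 0 0 0 0 0;0 0 0 0 0 0 0;0 0 0 0 0 -1 0;0 0 0 0 0 -3 0"

```text
time_s: 29.83
position: [0.4642, 0.1653, 0.1107]
tool_rot: [[0.0, 1.0, -0.008], [1.0, -0.0, -0.001], [-0.001, -0.008, -1.0]]
ft_force: [0.5, 0.5, -0.3]
grip_width: 0.0856
gripper_force: 0.0
```

Call:
jog_arm:
  plan: "0 0 0 0 0 -4 0;0 0 0 0 0 -4 0;0 0 0 0 0 -3 0;0 0 0 3.5 -2 0 0;0 0 0 3.5 -2 0 0;0 0 0 3.5 -2 0 0;0 0 0 2 -1 0 0;0 0 0 0 0 0 0;0 0 0 0 0 0 0;0 0 0 0 0 0 0"

```text
time_s: 30.67
position: [0.3963, 0.2902, 0.2231]
tool_rot: [[0.0, 1.0, -0.0], [1.0, -0.0, -0.0], [-0.0, -0.0, -1.0]]
ft_force: [-0.4, -0.0, -0.4]
grip_width: 0.0854
gripper_force: 0.0
```

Run:
```python
from m import *
s=env.observe(); print(s["position"],s["time_s"],s["grip_width"])
for n in ["top","scene"]:
    im=imaging.get_image(n); P=cloud(im)
    for k,c,h,R in [("coupling",(.4665,.1645),.102,.031),("tin",(.52,.03),.121,.02)]:
        r=np.hypot(P[...,0]-c[0],P[...,1]-c[1])
        m=(r<R+.012)&(abs(P[...,2]-h)<.0045); p=P[m]
        if len(p)>20: print(n,k,len(p),np.round(p.mean(0),4),np.round(fit(p[:,:2],R),4))
    if n=="scene": cv2.imwrite("pics/s5.png",cv2.resize(im["pixels"][...,::-1][180:320,220:420],(800,560)))
```

```text
[0.39631041 0.29023062 0.22311811] 30.6667 0.0853944884830078
top coupling 412 [0.4662 0.1644 0.1013] [0.4664 0.1646 0.0305]
top tin 585 [0.5289 0.0284 0.1192] [0.529  0.0285 0.0223]
scene coupling 330 [0.4651 0.1652 0.1015] [0.4664 0.1665 0.0312]
scene tin 350 [0.5273 0.0286 0.1198] [0.5285 0.0289 0.0221]
```

View pics/s5.png

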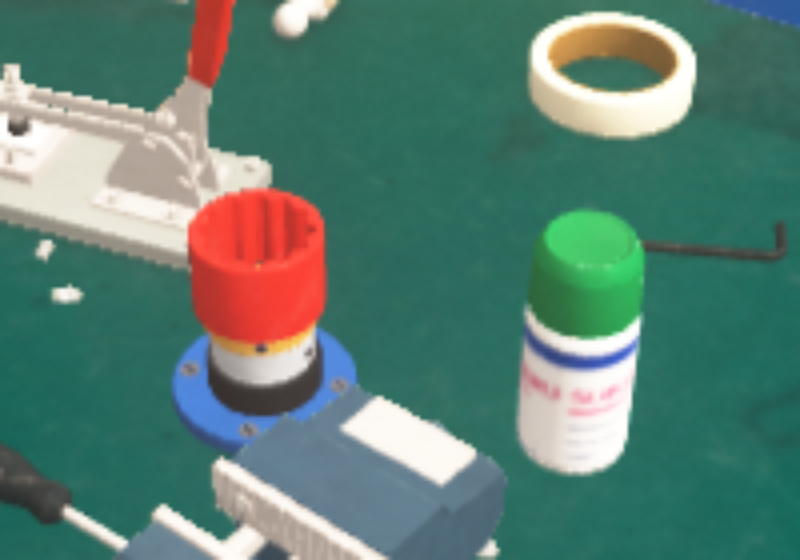

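The stack stands flat and centred at crop (260,310), and the tin at (580,340) has not moved.

```bash
python3 -c "
from rig import job; print(job.close_job())"
```

```text
the job is handed in; nothing more can be done
None
```

The buffer, spacer, collar and coupling are stacked in order on the post, measured centred to about 2 mm with the coupling's top at the right height; the spray tin hasn't moved, and the job is handed in (no verdict was returned).

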